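Level the tilted board holder and shoot its lock bar

TASK

The circuit-board holder on the bench has been left tilted towards the robot. Press the raised far edge of its carrier plate down with the fingertips until the plate is level, so that the middle slot of the locking disc at its left end lines up with the lock bar, then push the bar's upright thumb plate until the bar has gone through the disc and is fully home, locking the carrier level. Only press and push: do not grip the plate or the bar, do not reach under the carrier, do not press on the circuit board, and leave the things lying around it where they are.

Things in the scene. Friction and masses are not known exactly. Their poses are not given: they have to be found in the camera images.
- stand: Fixed stand of a tilting circuit-board holder. Origin on the bench top below the middle of the carrier; z up, y along the holder's shaft to its left end, x to the back of the bench. Base plate x -52 to 52 mm, y -104 to 158, 18 high. Left post y 80 to 92, 50 deep, 151 high, forked at the top; right post y -92 to -80, 50 deep, 116 high, with a 38 mm black knob outside it out to y -114.
- shaft (a point): Middle of the shaft about which the carrier tilts, 95 mm straight above the stand's origin; does not move. Axes as the stand's. A shelf of instruments overhangs the back of the bench: their fronts stand about 0.63 m ahead of the robot, from 0.48 m above the bench up, so keep the wrist forward of them.
- carrier (a joint): Tilt of the carrier plate, rad: 0 = level, positive = far (back, +x) edge raised; range -0.6 to 1.1, starts at 0.45 to 0.95. The plate is aluminium, 120 mm deep (x), 140 long (y), 8 thick, mid-plane on the shaft axis: its top is 99 mm above the bench when level. It stays where it is left; about 0.13 N m (3 N on an edge) turns it.
- far_edge (a point): Middle of the far (back) edge of the carrier's top face, 60 mm from the shaft axis; moves with the carrier. The 40 mm of plate next to this edge are bare over the whole 140 mm.
- disc_slot (a point): Middle of the mouth of the disc's level slot; moves with the carrier. The locking disc is fixed to the carrier outside the left post: steel, upright across the shaft, 96 mm in diameter, y 96 to 104 mm. It has 3 slots in its rim, 13 mm wide, 15 deep: this one, straight up when the carrier is level, and one 45 degrees to each side of it (at a tilt of 0.785 rad the wrong slot faces the bar).
- lock_bar (a joint): Travel of the lock bar, m: 0 = drawn back, 0.036 = home (thumb plate against the guide block); starts at 0 to 0.004. It is pushed along the stand's -y, straight above the shaft. Drawn back, its nose ends 7 mm short of the disc; home, it is through the disc's slot and the fork of the left post. Sliding takes about 2 N, up to about 6 N while the taper turns the carrier; it stays where it is left.
- bar_nose (a point): Tip of the lock bar's nose; moves with the bar. Round steel bar, 10 mm in diameter, axis 135 mm above the bench, nose tapered to 4 mm over 9 mm. The slot leaves it 1.5 mm each side. The taper finds the slot and pulls the carrier true if that is within about 0.1 rad of level; otherwise the bar stops against the disc.
- guide (a point): Centre of the top of the bar's guide block, 150 mm above the bench (screw heads 4 mm higher); fixed. The block is 30 mm deep (x) and reaches from y 114 to 150 mm on the stand.
- thumb_face (a point): Point on the outer face of the thumb plate (the face to push, looking to the stand's +y), on its centre line, 159 mm above the bench, 13 mm below the plate's top; moves with the bar.
- thumb_outer: Outer half of the thumb plate, the upright dark steel plate at the bar's tail: 26 mm wide (stand's x), 8 mm thick in all (two 4 mm halves), from 126 to 172 mm above the bench. This body's origin lies at the bar's nose tip and moves with the bar; thumb_face shows where the plate is.
- thumb_inner: Inner half of the same thumb plate, on the side of the disc; same origin. Pressing both halves at once counts as gripping the plate.
- underside: Stiffening plate, 100 x 116 x 4 mm, under the carrier plate, 10 mm in from its near and far edges; origin on the shaft axis, at its middle. Fingers on it are gripping or lifting the carrier: not to be touched.
- board: Circuit board under test, 56 mm (stand's x) by 78 mm (y), screwed to the carrier's top face, its centre 12 mm nearer the front than the shaft; origin at the centre of its underside, on that face. Its parts stand up to 30 mm above the plate, its thin upright knob shaft (x 3, y -12 mm) 59 mm. Not to be pressed.
- tweezers: Bystander, loose: fine steel tweezers, 122 mm long, 9 mm high, lying in front of the stand.
- heatsink: Bystander, loose: finned aluminium heatsink, 36 x 50 x 23 mm, in front of the stand's left half.
- spool: Bystander, loose: small spool of solder, 44 mm across, 31 mm high, behind the stand's left end.
- adapter: Bystander, loose: steel T-shaped bayonet adapter, 34 x 23 x 14 mm, on the bench below the thumb plate.
- cutters: Bystander, loose: side cutters, 147 x 46 x 12 mm, left of the stand.
- tip_box: Bystander, loose: small hinged parts box, 70 x 85 x 25 mm, right of the stand.
- screwdriver0: Bystander, loose: screwdriver, 203 mm long, lying near the front edge of the bench on the left.

How it is judged:
By the outcome, as a careful person would: the job done as asked, in the order asked, and still so for the second after the job is handed in, with the robot touching nothing.
It also fails if it takes over 40 s, if anything falls off the work surface, if the arm or the gripper's body presses on something with over 40 N, if the wrist force passes 120 N, or if a joint passes its speed limit or range.

ROBOT

A 6-joint arm with a two-finger parallel gripper is mounted at the origin on a cart in front of the work surface, level with it; the furniture and walls round the work are solid. World frame = base frame: x ahead of the robot, y to its left, z up, the work surface at z = 0. Lengths are in m, angles in rad, forces in N, time in s.
With the tool pointing down it reaches from about 0.3 to 0.775 m from the base axis. Payload 14.6 kg.
Tool frame: the origin (TCP) lies at the centre of the arm's flange, where the gripper is bolted on; the fingertips stand 199 mm ahead of it and the grasp point (between the pads) lies 180 mm ahead of it; z points along the fingers, y is the line along which they close (so a half turn about z gives the same grasp; the last joint's range is limited). The gripper opens to 94 mm and grips with 3 to 60 N. Pads are 16 mm wide; open, the fingers measure 119 mm over their backs; the gripper's body (75 mm by 177 mm) begins 78 mm behind the grasp point.
Start: joints at [1.172, 0.3, 1.521, -0, 1.321, -0.067], TCP at [0.179, 0.52, 0.405] pointing down, gripper open.
Joint ranges: [-3.03, 3.03], [-0.79, 2.21], [0.23, 2.52], [-1.04, 4.18], [0, 3.07], [-2.55, 2.55]. Speed limits (rad/s): [2.22, 2.22, 2.57, 3.14, 3.14, 3.14].

INTERFACE

Orientations are given as [roll, pitch, yaw] about the fixed x, y, z axes, in that order (R = Rz(yaw) Ry(pitch) Rx(roll)).
In Python, from station import ctrl gives the robot as it stands. The module is installed in compiled form; this text tells all that it offers.
- The arm moves only by the tool servo_tool, never from a script. Its argument "motion" is a list of rows, each a list of 5 numbers: the closure, from 0 (fully open) to 1 (shut), then the shift along the world's x, y, z in cm, then the turn about the world's z in degrees. A call has 1 to 20 rows; each row is the pose to reach, as a shift and turn from the pose commanded when the call began; what a row does not reach only later rows make up. A row lasts 1/8 s, in which the tool goes at most 62.5 mm and 10.7 degrees, less where a joint would pass 70% of its speed; a pose out of reach is approached as far as the arm can. A call with a gripper value outside its range is refused whole. The fingers move at their own pace and stop on an object; "squeeze" is the grip in N (left out, the last holds). Time passes only in rows, so rows that repeat a pose let the fingers close. It gives the time, the measured TCP pose, the force, the opening and the grip force at its end, in the units of the state.
- ctrl.get_obs(): the state, without advancing time (a new reading comes with each control period).
- ctrl.camera(name): name is "scene" or "top" or "wrist"; returns a dict with "image" (400x640x3 uint8, red, green, blue), "fx", "fy", "cx", "cy" (pixels), "camera_from_world" (4x4, takes a point from world to camera coordinates); the wrist camera has in their place "hand_eye" (4x4, takes a point from camera to tool coordinates, whose origin is the TCP and whose axes are the flange's). Camera axes: x right, y up, looking along -z (the intrinsics and any distortion apply to the point x, -y, -z); pixel columns grow to the right and rows downward; lengths in m; the calibration is good to about 2 mm. A picture is of the moment at which its call begins: read the wrist's pose just before it. There is no depth.
- ctrl.hand_in(): hands the job in; it is judged then, once.
The state is a dict: "time_s": time; "qpos": joint angles; "joint_vel": joint speeds; "tau": joint torques, N m; "ee_pos": TCP position; "eef_rot": TCP orientation; "force": force on the tool from outside, world axes, zero at the start; "moment": the same for the moment, N m; "grip_width": finger opening in m; "grip_force": force on a finger pad.
Only numpy, scipy, OpenCV 4.12 (cv2) and the standard library are available. Lean on these libraries where they do the work, as an engineer would, in place of code of your own. Each camera call takes 0.05 s, during which the arm holds its last target. There are 200 camera calls.

## Working session

There is one attempt and no reset: what is moved stays moved. The work goes in short steps, Python scripts to look and compute and a tool call to move; the robot and the scene stay as the last step left them, time stands still between calls to the robot, and variables do not carry over. Pictures are saved under pics/ and viewed, at most 10 in all, crops included, and the job is handed in when it is done.

Besides the shell and the picture viewer there is one more tool, called after "Call:" by a JSON object that holds its "fn" and its "kwargs". servo_tool: Moves the arm, as the interface text tells. Its arguments: {"type":"object","properties":{"motion":{"type":"array","items":{"type":"array","items":{"type":"number"}}},"squeeze":{"type":"number"}},"required":["motion"]}

```bash
mkdir -p pics; python3 - <<'E'
from station import ctrl
import cv2,json,numpy as np
o=ctrl.get_obs();print({k:np.round(v,3).tolist() for k,v in o.items()})
for n in("scene","top"):
    c=ctrl.camera(n);cv2.imwrite(f"pics/{n}0.png",c["image"][:,:,::-1])
    print(n,{k:np.round(v,4).tolist() for k,v in c.items() if k!="image"})
E
```

```text
{'time_s': 0.0, 'qpos': [1.172, 0.3, 1.522, -0.0, 1.321, -0.067], 'joint_vel': [0.0, 0.001, 0.001, -0.0, 0.002, -0.0], 'tau': [-0.005, -53.183, -35.272, 0.071, 0.025, -0.0], 'ee_pos': [0.179, 0.52, 0.404], 'eef_rot': [-3.14, -0.0, 2.81], 'force': [-0.44, 0.28, -0.371], 'moment': [0.019, -0.007, -0.033], 'grip_force': 0.0, 'grip_width': 0.094}
scene {'fx': 495.0337, 'fy': 495.0337, 'cx': 324.8143, 'cy': 203.0875, 'camera_from_world': [[0.9934, -0.1143, -0.0025, -0.464], [0.1008, 0.8656, 0.4904, -0.189], [-0.0539, -0.4875, 0.8715, -1.3213], [0.0, 0.0, 0.0, 1.0]]}
top {'fx': 456.5608, 'fy': 456.5608, 'cx': 323.5974, 'cy': 195.9005, 'camera_from_world': [[-0.0063, -0.9999, 0.0131, 0.0679], [0.9987, -0.0056, 0.0506, -0.4729], [-0.0505, 0.0134, 0.9986, -1.1559], [0.0, 0.0, 0.0, 1.0]]}
```

View pics/scene0.png

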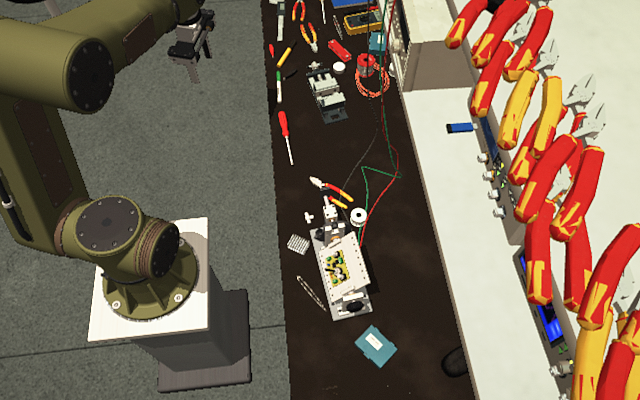

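View pics/top0.png

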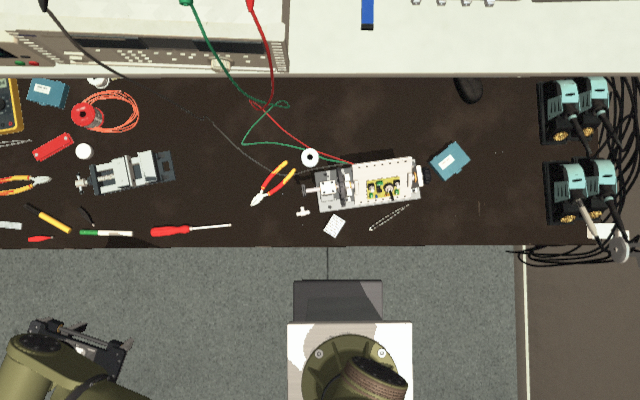

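The scene view shows the holder around (340,265), and the top view shows it at about (310–425, 160–210). Its left end, with the bar, is near (315,188), and it is yawed slightly. I'll enlarge both views.

```bash
python3 - <<'E'
import cv2
t=cv2.imread("pics/top0.png")[145:220,290:440];s=cv2.imread("pics/scene0.png")[190:330,270:390]
cv2.imwrite("pics/tc.png",cv2.resize(t,None,fx=5.3,fy=5.3,interpolation=cv2.INTER_CUBIC))
cv2.imwrite("pics/sc.png",cv2.resize(s,None,fx=4.2,fy=4.2,interpolation=cv2.INTER_CUBIC))
E
```

```text
(no output)
```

View pics/tc.png

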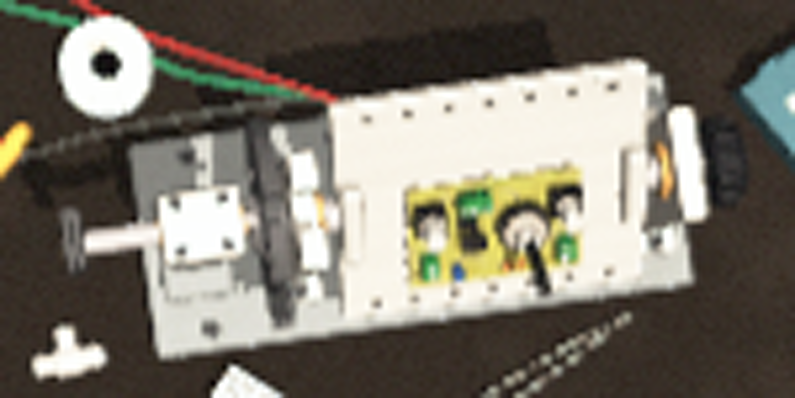

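View pics/sc.png

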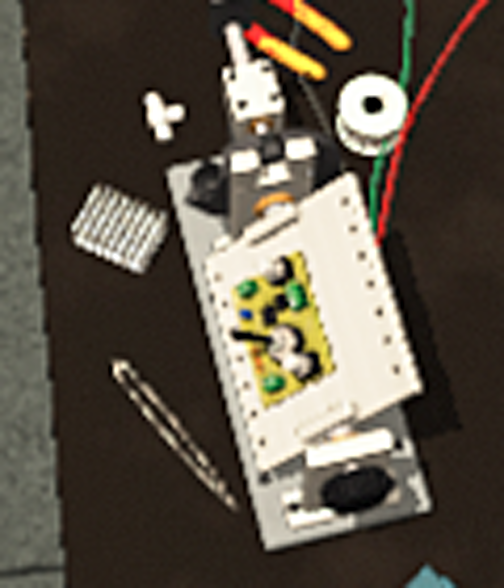

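The top crop shows these pixel positions:
- Guide top centre at (201,226)
- Base corners at (160,355), (690,285) and (130,150)
- Plate far corners at (330,103) and (640,60)
- Thumb plate at (72,238)

The scene crop shows the plate corners at (357,178), (420,388), (207,258) and (265,470). I'll solve for the pose and tilt from these points.

```bash
cat >h.py <<'E'
import numpy as np
from scipy.optimize import least_squares
C={"scene":(495.0337,324.8143,203.0875,[[0.9934,-0.1143,-0.0025,-0.464],[0.1008,0.8656,0.4904,-0.189],[-0.0539,-0.4875,0.8715,-1.3213]]),
"top":(456.5608,323.5974,195.9005,[[-0.0063,-0.9999,0.0131,0.0679],[0.9987,-0.0056,0.0506,-0.4729],[-0.0505,0.0134,0.9986,-1.1559]])}
def proj(n,P):
    f,cx,cy,M=C[n];p=np.array(M)@np.r_[P,1];return np.array([cx+f*p[0]/-p[2],cy-f*p[1]/-p[2]])
def ray(n,u,v,z):
    f,cx,cy,M=C[n];M=np.array(M);R=M[:,:3];o=-R.T@M[:,3];d=R.T@np.array([(u-cx)/f,-(v-cy)/f,-1]);return o+d*(z-o[2])/d[2]
def world(s,P):
    c,si=np.cos(s[2]),np.sin(s[2]);return np.array([s[0]+c*P[0]-si*P[1],s[1]+si*P[0]+c*P[1],P[2]])
def plate(t,x,y,h=.004):return np.array([x*np.cos(t)-h*np.sin(t),y,.095+x*np.sin(t)+h*np.cos(t)])
top=lambda u,v:np.array([290+(u+.5)/5.3-.5,145+(v+.5)/5.3-.5])
sc=lambda u,v:np.array([270+(u+.5)/4.2-.5,190+(v+.5)/4.2-.5])
E
python3 - <<'E'
from h import *
F=[("top",top(201,226),(0,.132,.15)),("top",top(160,355),(-.052,.158,.018)),("top",top(690,285),(-.052,-.104,.018)),("top",top(130,150),(.052,.158,.018)),
("scene",sc(254,92),(0,.132,.15)),("scene",sc(268,548),(-.052,-.104,.018))]
G=[("top",top(330,103),(.06,.07)),("top",top(640,60),(.06,-.07)),("scene",sc(357,178),(.06,.07)),("scene",sc(420,388),(.06,-.07)),("scene",sc(207,258),(-.06,.07)),("scene",sc(265,470),(-.06,-.07))]
def r(s):return np.concatenate([proj(n,world(s,P))-q for n,q,P in F]+[proj(n,world(s,plate(s[3],*P)))-q for n,q,P in G])
s=least_squares(r,[.48,-.05,.1,.7]).x
print(s);print(np.round(r(s).reshape(-1,2),2).tolist())
for k,P in dict(guide=(0,.132,.15),thumb0=(0,.132+.018+.036+.008,.159)).items():print(k,world(s,P).round(4))
print("thumb seen",ray("top",*top(70,238),.172).round(4))
for y in(.05,0,-.05):print("edge",y,world(s,plate(s[3],.06,y)).round(4),world(s,plate(0,.055,y)).round(4))
E
```

```text
[ 0.50537798 -0.07422969  0.13794389  0.68389067]
[[0.64, -0.63], [-0.01, 0.41], [1.7, -1.14], [-0.19, -1.31], [-0.04, -1.51], [0.21, -0.29], [0.13, 0.23], [1.8, -0.27], [-1.17, -2.02], [0.31, -0.34], [-1.24, -0.09], [-1.25, -0.07]]
guide [0.4872 0.0565 0.15  ]
thumb0 [0.4787 0.1179 0.159 ]
thumb seen [0.4796 0.113  0.172 ]
edge 0.05 [ 0.5421 -0.0187  0.136 ] [ 0.553  -0.0171  0.099 ]
edge 0 [ 0.5489 -0.0682  0.136 ] [ 0.5599 -0.0667  0.099 ]
edge -0.05 [ 0.5558 -0.1177  0.136 ] [ 0.5667 -0.1162  0.099 ]
```

Pose found: stand at (0.505, -0.074), yaw 7.9°, tilt about 0.68, with pixel residuals of roughly 1–2. Next I'll move above the far edge with the fingers closed and aligned to the shaft.

Call:
{"fn": "servo_tool", "kwargs": {"motion": [[0.3,2,-4,1,2],[0.6,5,-9,1.5,4],[1,8,-14,1.5,6],[1,11,-19,1.5,8],[1,14,-24,1.5,10],[1,17,-29,1.5,12],[1,20,-34,1.5,14],[1,23,-39,1.5,17],[1,26,-44,1.5,20],[1,29,-48,1.5,22],[1,32,-52,1.5,24],[1,34,-55,1.5,25.5],[1,36,-58,1,27],[1,36.8,-58.8,0,27],[1,36.8,-58.8,0,27],[1,36.8,-58.8,0,27]]}}

```text
time_s: 2.1
ee_pos: [0.5468, -0.0671, 0.4048]
eef_rot: [3.141, -0.0, -3.002]
force: [-0.1, -0.5, 0.0]
grip_width: 0.0008
grip_force: 0.0
```

```bash
python3 - <<'E'
from station import ctrl
import cv2,numpy as np
o=ctrl.get_obs();print({k:np.round(v,3).tolist() for k,v in o.items()})
c=ctrl.camera("wrist");cv2.imwrite("pics/w1.png",c["image"][:,:,::-1])
print({k:np.round(v,4).tolist() for k,v in c.items() if k!="image"})
E
```

```text
{'time_s': 2.1, 'qpos': [-0.189, 0.302, 1.518, 0.0, 1.322, -1.899], 'joint_vel': [0.002, -0.009, -0.004, -0.002, 0.001, -0.004], 'tau': [-0.564, -52.143, -35.006, -0.05, 0.042, 0.009], 'ee_pos': [0.547, -0.067, 0.405], 'eef_rot': [3.141, -0.0, -3.002], 'force': [-0.092, -0.507, 0.025], 'moment': [0.054, -0.024, -0.011], 'grip_force': 0.0, 'grip_width': 0.001}
{'fx': 346.7242, 'fy': 346.7242, 'cx': 320.7233, 'cy': 209.4349, 'hand_eye': [[-0.0007, 0.9678, 0.2518, 0.0736], [1.0, 0.001, -0.001, -0.0003], [-0.0012, 0.2518, -0.9678, 0.0197], [0.0, 0.0, 0.0, 1.0]]}
```

View pics/w1.png

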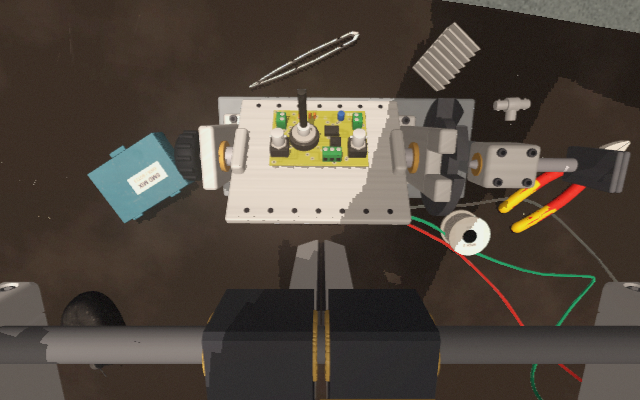

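The wrist view shows the far edge at (226,222)–(411,223), the guide top centre at (505,166) with its screws, and the thumb plate top at about x=627, rows 150–190. I'll check the pose with rays from these points.

```bash
cat >>h.py <<'E'
from scipy.spatial.transform import Rotation as Ro
H=np.array([[-0.0007,0.9678,0.2518,0.0736],[1,0.001,-0.001,-0.0003],[-0.0012,0.2518,-0.9678,0.0197]])
def wray(u,v,z,pos,rpy):
    R=Ro.from_euler("xyz",rpy).as_matrix();d=R@H[:,:3]@np.array([(u-320.7233)/346.7242,-(v-209.4349)/346.7242,-1]);o=R@H[:,3]+pos
    return o+d*(z-o[2])/d[2]
def stand(P,s=(.5054,-.0742,.138)):
    c,si=np.cos(s[2]),np.sin(s[2]);x,y=P[0]-s[0],P[1]-s[1];return np.array([c*x+si*y,-si*x+c*y,P[2]])
E
python3 - <<'E'
from h import *
for n,u,v,z in [("guide",505,166,.15),("farR",226,222,.136),("farL",411,223,.136),("baseNL",474,98,.018),("baseNR",219,98,.018),("thumbtop a",628,150,.172),("thumbtop b",628,190,.172),("thumb low",570,170,.13)]:
    P=wray(u,v,z,[.5468,-.0671,.4048],[3.141,0,-3.002]);print(n,P.round(4),stand(P).round(4))
E
```

```text
guide [0.487 0.051 0.15 ] [-0.001   0.1265  0.15  ]
farR [ 0.5575 -0.1371  0.136 ] [ 0.0429 -0.0695  0.136 ]
farL [5.391e-01 3.000e-04 1.360e-01] [0.0437 0.0692 0.136 ]
baseNL [0.4319 0.0735 0.018 ] [-0.0525  0.1564  0.018 ]
baseNR [ 0.4675 -0.1815  0.018 ] [-0.0523 -0.1011  0.018 ]
thumbtop a [0.466  0.1106 0.172 ] [-0.0136  0.1884  0.172 ]
thumbtop b [0.4898 0.1195 0.172 ] [0.0112 0.194  0.172 ]
thumb low [0.4844 0.1104 0.13  ] [0.0045 0.1857 0.13  ]
```

The wrist rays agree with the fit to within a few mm. I'll press down, stopping slightly short of level.

Call:
{"fn": "servo_tool", "kwargs": {"motion": [[1,0,0,-3,0],[1,0,0,-5.5,0],[1,0,0,-6.5,0],[1,0,0,-7.2,0],[1,0,0,-7.8,0],[1,0,0,-8.4,0],[1,0,0,-9,0],[1,0,0,-9.5,0],[1,0,0,-10,0],[1,0,0,-10.3,0],[1,0,0,-10.5,0],[1,0,0,-10.5,0]]}}

```text
time_s: 3.65
ee_pos: [0.5471, -0.068, 0.2994]
eef_rot: [3.141, -0.001, -3.002]
force: [0.7, 0.1, 1.7]
grip_width: 0.0007
grip_force: 0.3
```

Call:
{"fn": "servo_tool", "kwargs": {"motion": [[1,0,0,-0.1,0],[1,0,0,-0.15,0],[1,0,0,-0.15,0]]}}

```text
time_s: 4.03
ee_pos: [0.5471, -0.068, 0.2981]
eef_rot: [3.142, -0.0, -3.002]
force: [-0.7, 0.6, 2.2]
grip_width: 0.0003
grip_force: 1.2
```

Call:
{"fn": "servo_tool", "kwargs": {"motion": [[1,0,0,2,0],[1,0,0,6,0],[1,0,0,10,0],[1,0,0,10,0],[1,0,0,10,0]]}}

```text
time_s: 4.65
ee_pos: [0.547, -0.068, 0.397]
eef_rot: [3.141, -0.002, -3.002]
force: [0.5, 0.4, 0.2]
grip_width: 0.0005
grip_force: 0.0
```

```bash
python3 - <<'E'
from station import ctrl
import cv2,numpy as np
o=ctrl.get_obs();print(o["ee_pos"],o["eef_rot"])
c=ctrl.camera("wrist");cv2.imwrite("pics/w2.png",c["image"][:,:,::-1])
E
```

```text
[ 0.54699589 -0.06800062  0.39704965] [ 3.14116162e+00 -1.50791516e-03 -3.00216700e+00]
```

View pics/w2.png

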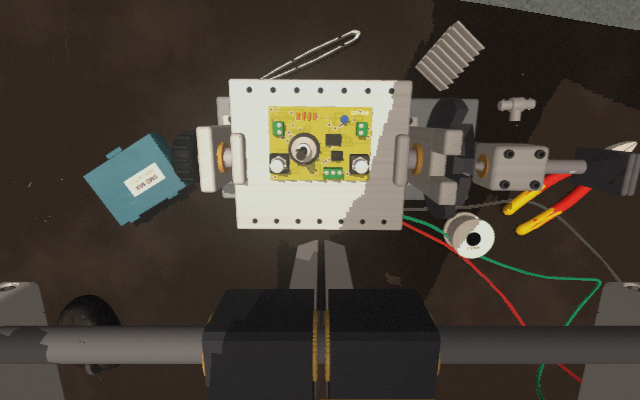

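The plate now spans near edge (230,80)–(411,80) and far edge (237,229)–(403,229). I'll check whether it is level by casting the edges onto z=0.099.

```bash
python3 - <<'E'
from h import *
pos,r=[.547,-.068,.397],[3.14116,-.0015,-3.00217]
near=[(230,80),(411,80)];far=[(237,229),(403,229)]
for t in(-.1,-.05,0,.05,.1):
    N=[stand(wray(*p,plate(t,-.06,0)[2],pos,r)) for p in near];F=[stand(wray(*p,plate(t,.06,0)[2],pos,r)) for p in far]
    print(t,"near x",N[0][0].round(4),N[1][0].round(4),"len",(N[1][1]-N[0][1]).round(4),"far x",F[0][0].round(4),F[1][0].round(4),"len",(F[1][1]-F[0][1]).round(4))
E
```

```text
-0.1 near x -0.06 -0.0601 len 0.134 far x 0.0594 0.0593 len 0.1427
-0.05 near x -0.0603 -0.0604 len 0.1354 far x 0.0584 0.0584 len 0.1412
0 near x -0.0606 -0.0608 len 0.1369 far x 0.0574 0.0574 len 0.1397
0.05 near x -0.061 -0.0611 len 0.1384 far x 0.0565 0.0565 len 0.1382
0.1 near x -0.0613 -0.0614 len 0.1399 far x 0.0555 0.0555 len 0.1367
```

The tilt is about 0–0.05 rad, within the taper's capture range. Next I'll go over to the outer side of the thumb plate.

Call:
{"fn": "servo_tool", "kwargs": {"motion": [[1,-1,3,2,0],[1,-2.5,8,2,0],[1,-4.2,13,2,0],[1,-6,18,2,0],[1,-7.2,21.7,2,0],[1,-7.2,21.7,1,0],[1,-7.2,21.7,-2,0],[1,-7.2,21.7,-4.5,0],[1,-7.2,21.7,-4.5,0],[1,-7.2,21.7,-4.5,0]]}}

```text
time_s: 5.95
ee_pos: [0.4755, 0.1486, 0.3536]
eef_rot: [-3.142, 0.0, -3.003]
force: [1.0, -1.4, -0.8]
grip_width: 0.0004
grip_force: 0.0
```

```bash
python3 - <<'E'
from station import ctrl
import cv2,numpy as np
from h import stand
o=ctrl.get_obs();print(stand(o["ee_pos"]),o["force"])
c=ctrl.camera("wrist");cv2.imwrite("pics/w3.png",c["image"][:,:,::-1])
E
```

```text
[0.00100949 0.2247701  0.35356137] [ 0.99248959 -1.43394211 -0.84098002]
```

View pics/w3.png

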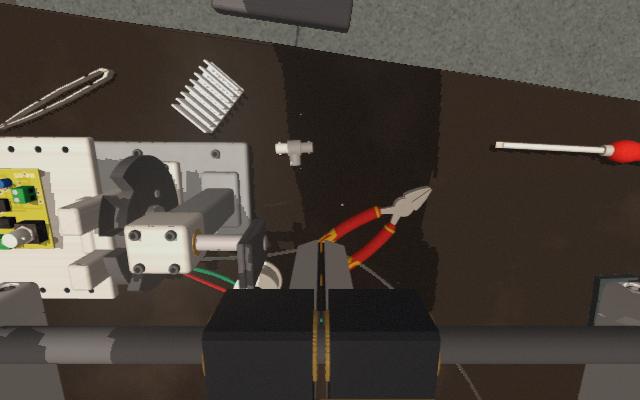

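The fingers stand clear outside the thumb plate (plate at columns 237–268, finger at 295–350), level with it in depth. I'll start the push along the stand's -y.

Call:
{"fn": "servo_tool", "kwargs": {"motion": [[1,0.07,-0.5,0,0],[1,0.14,-1,0,0],[1,0.2,-1.5,0,0],[1,0.25,-1.8,0,0],[1,0.29,-2.1,0,0],[1,0.33,-2.4,0,0],[1,0.37,-2.7,0,0],[1,0.41,-3,0,0],[1,0.45,-3.2,0,0],[1,0.47,-3.4,0,0],[1,0.47,-3.4,0,0]]}}

```text
time_s: 7.38
ee_pos: [0.4799, 0.1148, 0.3531]
eef_rot: [-3.141, 0.0, -3.002]
force: [0.6, -0.3, -0.3]
grip_width: 0.0006
grip_force: 0.0
```

Call:
{"fn": "servo_tool", "kwargs": {"motion": [[1,0.03,-0.2,0,0],[1,0.06,-0.4,0,0],[1,0.08,-0.6,0,0],[1,0.11,-0.8,0,0]]}}

```text
time_s: 7.88
ee_pos: [0.481, 0.1069, 0.3531]
eef_rot: [3.142, 0.0, -3.002]
force: [-0.4, 2.0, 0.5]
grip_width: 0.0005
grip_force: 1.0
```

```bash
python3 - <<'E'
from station import ctrl
import cv2,numpy as np
from h import stand
o=ctrl.get_obs();print(stand(o["ee_pos"]),o["force"])
c=ctrl.camera("wrist");cv2.imwrite("pics/w4.png",c["image"][:,:,::-1])
E
```

```text
[0.00070996 0.18269624 0.35314653] [-0.36188632  2.04178067  0.54416598]
```

View pics/w4.png

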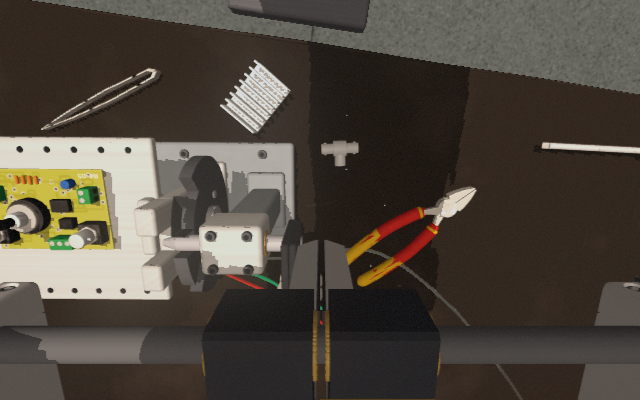

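The nose has passed through the disc slot (visible at 165–200, 243). The thumb plate (284) is still about 8–10 mm from the guide (269), so I'll continue gently.

Call:
{"fn": "servo_tool", "kwargs": {"motion": [[1,0.03,-0.2,0,0],[1,0.06,-0.4,0,0],[1,0.08,-0.6,0,0],[1,0.11,-0.8,0,0],[1,0.12,-0.9,0,0],[1,0.13,-0.95,0,0]]}}

```text
time_s: 8.68
ee_pos: [0.4823, 0.0974, 0.3531]
eef_rot: [3.142, -0.0, -3.002]
force: [-1.0, 1.7, 1.0]
grip_width: 0.0005
grip_force: 1.0
```

Call:
{"fn": "servo_tool", "kwargs": {"motion": [[1,0.01,-0.1,0,0],[1,0.03,-0.2,0,0],[1,0.03,-0.2,0,0]]}}

```text
time_s: 9.05
ee_pos: [0.4826, 0.0954, 0.3531]
eef_rot: [-3.141, -0.0, -3.002]
force: [-1.8, 1.3, 1.0]
grip_width: 0.0006
grip_force: 0.5
```

Call:
{"fn": "servo_tool", "kwargs": {"motion": [[1,0.01,-0.1,0,0],[1,0.01,-0.1,0,0]]}}

```text
time_s: 9.3
ee_pos: [0.4827, 0.0944, 0.3532]
eef_rot: [-3.142, 0.0, -3.002]
force: [-0.8, 1.3, -0.5]
grip_width: 0.0004
grip_force: 0.6
```

Call:
{"fn": "servo_tool", "kwargs": {"motion": [[1,0.01,-0.1,0,0],[1,0.01,-0.1,0,0]]}}

```text
time_s: 9.55
ee_pos: [0.4827, 0.0938, 0.3532]
eef_rot: [3.14, 0.0, -3.002]
force: [-1.8, 7.7, 1.0]
grip_width: 0.0004
grip_force: 3.5
```

Call:
{"fn": "servo_tool", "kwargs": {"motion": [[1,0.01,-0.1,0,0],[1,0.01,-0.1,0,0]]}}

```text
time_s: 9.8
ee_pos: [0.4827, 0.0934, 0.3533]
eef_rot: [3.139, 0.0, -3.002]
force: [-1.8, 14.7, 0.3]
grip_width: 0.0003
grip_force: 7.1
```

The hard stop came at the expected place, with 14.7 N on the wrist. I'll retreat along +y, lift, and check.

Call:
{"fn": "servo_tool", "kwargs": {"motion": [[1,-0.07,0.5,0,0],[1,-0.3,2.5,0,0],[1,-0.5,4,0,0],[1,-0.5,4,4,0],[1,-0.5,4,7,0],[1,-0.5,4,7,0],[1,-0.5,4,7,0]]}}

```text
time_s: 10.68
ee_pos: [0.4777, 0.1326, 0.4222]
eef_rot: [-3.141, -0.001, -3.002]
force: [0.2, -0.5, -0.9]
grip_width: 0.0002
grip_force: 0.0
```

```bash
python3 - <<'E'
from station import ctrl
import cv2,numpy as np
o=ctrl.get_obs();print(o["ee_pos"],o["force"],o["time_s"])
a=ctrl.camera("wrist")["image"][100:310,0:340];t=ctrl.camera("top")["image"][145:220,290:440]
a=cv2.resize(a,(600,370));t=cv2.resize(t,(440,220),interpolation=cv2.INTER_CUBIC)
im=np.zeros((592,600,3),np.uint8);im[:370]=a;im[371:591,:440]=t
cv2.imwrite("pics/w5.png",im[:,:,::-1])
E
```

```text
[0.47774283 0.1325503  0.42220415] [ 0.19495119 -0.47125817 -0.85210089] 10.675
```

View pics/w5.png

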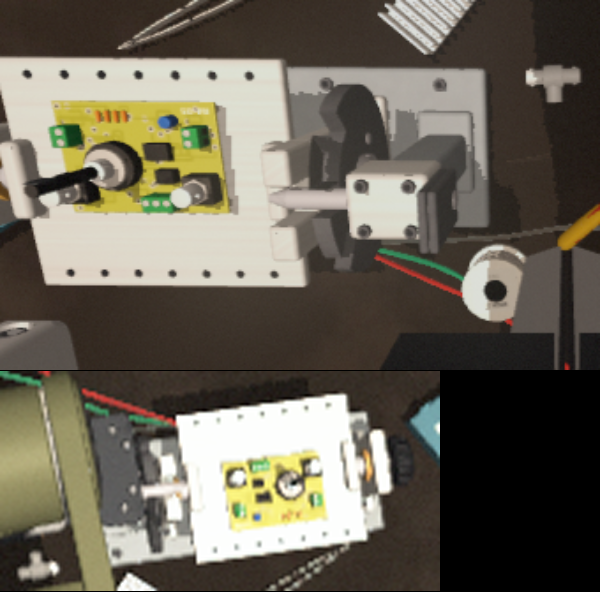

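The bar is through the disc and the fork, with its nose at (272,200). The thumb plate at (428,215) sits against the guide, the plate is level, the bystanders are unmoved and the gripper is clear.

```bash
python3 -c "
from station import ctrl
print(ctrl.hand_in())"
```

```text
the job is handed in; nothing more can be done
None
```

The carrier is pressed level and the lock bar is through the disc and fully home; I handed the job in at about 10.7 s with the robot touching nothing.

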